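# Balance an offset bracket out of its slotted rack and hold it level over the cradle

### The arm

A 6-joint arm with a two-finger parallel gripper is mounted at the origin on a cart in front of the work surface, level with it; the furniture and walls round the work are solid. World frame = base frame: x ahead of the robot, y to its left, z up, the work surface at z = 0. Lengths are in m, angles in rad, forces in N, time in s.
With the tool pointing down it reaches from about 0.225 to 0.875 m from the base axis. Payload 3.4 kg.
Tool frame: the origin (TCP) lies at the very end of the fingers, on their centre line; the grasp point (between the pads) lies 19 mm behind it; z points along the fingers, y is the line along which they close (so a half turn about z gives the same grasp; the last joint's range is limited). The gripper opens to 85 mm and grips with 20 to 120 N. Pads are 22 mm wide; open, the fingers measure 114 mm over their backs; the gripper's body (76 mm by 85 mm) begins 54 mm behind the grasp point. The pads swing forward as they close: fully open they stand 13 mm farther back than shut.
Start: joints at [-1.402, 0.276, 1.505, -0, 1.361, -0.121], TCP at [0.164, -0.551, 0.231] pointing down, gripper open.
Joint ranges: [-2.89, 2.89], [-0.75, 2.08], [0.22, 2.7], [-1.18, 4.32], [0.11, 2.71], [-2.7, 2.7]. Speed limits (rad/s): [2.57, 2.57, 3.14, 3.14, 3.14, 3.14].

### API

Orientations are given as a unit quaternion [w, x, y, z].
In Python, from rig import readout, vision, manip gives the robot as it stands.
- The arm moves only by the shell command python3 -m handwheel 'ROWS' [FORCE]. ROWS is JSON, a list of rows, each a list of 3 entries, a list of its own where there are three numbers: the shift along the tool's x, y, z in mm, then the turn, a rotation vector about the tool's x, y, z in units of 6 degrees (1.0 is 6 degrees), then the closure, from -1 (fully open) to 1 (shut), so that 0 is half open. A call has 1 to 20 rows; each row shifts and turns the commanded pose from where the row before left it, along the tool's axes as they then stand; what a row does not reach is not made up. A row lasts 1/8 s, in which the tool goes at most 62.5 mm and 10.7 degrees, less where a joint would pass 70% of its speed; a pose out of reach is approached as far as the arm can. A call is refused whole if a number of a shift passes 62.5 or a number of a turn 1, either way. A call with a gripper value outside its range is refused whole. The fingers move at their own pace and stop on an object; FORCE is the grip in N (left out, the last holds). Time passes only in rows, so rows that do not move let the fingers close. It gives the time, the measured TCP pose, the force, the opening and the grip force at its end, in the units of the state.
- readout.get_state(): the state, without advancing time (a new reading comes with each control period).
- vision.get_image(name): name is "scene" or "side" or "wrist"; returns the picture (420x560x3 uint8, blue, green, red); there is no depth.
- vision.camera_params(name): a dict with "intrinsics" (3x3 intrinsics, pixels), "dist" ([k1, k2, p1, p2, k3] as OpenCV has them; the pictures are not rectified), "rvec" (rotation vector, rad) and "tvec" (3), from world to camera coordinates, as OpenCV has them; the wrist camera has in their place "hand_eye" (4x4, takes a point from camera to tool coordinates, whose origin is the TCP and whose axes are the flange's). Camera axes: x right, y down, z forward; pixel columns grow to the right and rows downward; lengths in m; the calibration is good to about 2 mm. A picture is of the moment at which its call begins: read the wrist's pose just before it. camera_params takes no time and is no camera call.
- manip.sign_off(): hands the job in; it is judged then, once.
The state is a dict: "clock": time; "qpos": joint angles; "qd": joint speeds; "effort": joint torques, N m; "position": TCP position; "ee_rot": TCP orientation; "contact_force": force on the tool from outside, world axes, zero at the start; "moment": the same for the moment, N m; "width": finger opening in m; "gripper_force": force on a finger pad.
Only numpy, scipy, OpenCV 4.12 (cv2) and the standard library are available. Lean on these libraries where they do the work, as an engineer would, in place of code of your own. Each camera call takes 0.05 s, during which the arm holds its last target. There are 200 camera calls.

### The job

Pinch the flat offset bracket (the plate with the heavy round hub, not the plain blank panel) on its top edge at its balance point, slide it straight up out of the slotted rack, carry it to the cradle and hold it there level, centred over and in line with the cradle with its hub above the V saddle, its underside about 25 mm above the cradle's top, without touching the cradle. The program finishes while still holding the bracket there, still and hanging from the gripper alone; leave the blank panel in the rack and the things standing around where they are.

Things in the scene. Friction and masses are not known exactly. Their poses are not given: they have to be found in the camera images.
- bracket: offset bracket: bare aluminium plate 8 mm thick (x axis), 170 long (y), 80 high (z), standing on a long edge in one of the rack's two groove pairs. Steel hub near its +y end, a disc 40 across, 28 thick (14 proud of the mid plane each side). The -y half has a window; the top 30 mm is solid all along. Mass 0.36 to 0.58 kg. Origin: middle of the lower edge.
- balance (a point): the bracket's balance point, marked by a thin dark scribed line across the top edge and down both faces: on the top edge, right above the centre of mass, at y = +28 mm, z = 80 mm in the bracket's frame; axes as the bracket's. Grip here with the fingers closing along x (8 mm); the hub's top is 37 mm below the top edge
- hub (a point): centre of the bracket's hub, at y = +45 mm, z = 23 mm in the bracket's frame
- blank_panel: plain aluminium panel without hub or window, 8 x 170 x 80 mm, standing in the other pair of grooves; stays there. Origin: middle of its lower edge, axes like the bracket's
- rack: slotted rack fixed to the table, 130 (x) by 198 mm (y); 12 mm base on which plates stand; grooved end walls, tops 72 mm above the table. Two pairs of upright grooves at x = -40 and +40 mm, open at the top, 11 mm wide, 2 mm play at each plate end. Which pair holds the bracket varies; its hub is always at the rack's +y end. Origin: centre of the underside
- cradle: cradle fixed to the table: dark base 60 (x) by 190 mm (y), 10 thick; split V saddle for the hub at y = +45 mm, two-pronged fork for the light end at y = -76 mm, both 48 mm high above the table. Origin: centre of the underside. The bracket belongs with its origin above this origin, its y axis along the cradle's y, hub above the saddle
- cradle_top (a point): point over the cradle's centre at the height of the tops of fork and saddle (48 mm above the table); axes as the cradle's
- objective: microscope objective standing on the table, 28 mm across, 46 mm high, a bystander; origin at its foot
- vial: small brown vial, 19 mm across, 42 mm high, a bystander; origin at its foot
- canister: white canister with black lid, 42 mm across, 56 mm high, a bystander; origin at its foot

How it is judged:
By the outcome, as a careful person would: the job done as asked, in the order asked, and still so for the second after the job is handed in, while the arm keeps its last pose, push and grip.
It also fails if it takes over 48 s, if anything falls off the work surface, if the arm or the gripper's body presses on something with over 40 N, if the wrist force passes 120 N, or if a joint passes its speed limit or range.

## Working session

There is one attempt and no reset: what is moved stays moved. The work goes in short steps, Python scripts to look and compute and a shell command to move; the robot and the scene stay as the last step left them, time stands still between calls to the robot, and variables do not carry over. Pictures are saved under pics/ and viewed, at most 10 in all, crops included, and the job is handed in when it is done.

```bash
ls; mkdir -p pics
python3 - <<'E'
from rig import readout, vision
import cv2
s=readout.get_state();print({k:s[k] for k in("clock","position","ee_rot","width","contact_force")})
for n in("scene","side"):
    cv2.imwrite(f"pics/{n}0.png",vision.get_image(n))
    p=vision.camera_params(n);print(n,p)
print(vision.camera_params("wrist"))
E
```

```text
pics
{'clock': 0.0, 'position': array([ 0.16422584, -0.55048818,  0.23045043]), 'ee_rot': array([-9.15691421e-04,  9.89521605e-01,  1.44381975e-01, -1.30932547e-05]), 'width': 0.08510764515436742, 'contact_force': array([-0.19462308,  0.68750318,  0.12415798])}
scene {'intrinsics': array([[471.97277374,   0.        , 280.98449036],
       [  0.        , 471.97277374, 209.28278722],
       [  0.        ,   0.        ,   1.        ]]), 'dist': array([-0.16159145,  0.        ,  0.        ,  0.        ,  0.        ]), 'rvec': array([ 0.881814  , -2.34853788,  1.29624682]), 'tvec': array([0.39368745, 0.23978324, 0.72358209])}
side {'intrinsics': array([[468.98706404,   0.        , 289.51852619],
       [  0.        , 468.98706404, 201.95423132],
       [  0.        ,   0.        ,   1.        ]]), 'dist': array([-0.08296188,  0.        ,  0.        ,  0.        ,  0.        ]), 'rvec': array([ 0.07449901, -2.71050892,  1.57161091]), 'tvec': array([0.48988686, 0.07784934, 0.91186267])}
{'intrinsics': array([[372.86681869,   0.        , 275.38242388],
       [  0.        , 372.86681869, 209.38954311],
       [  0.        ,   0.        ,   1.        ]]), 'dist': array([-0.10289966,  0.        ,  0.        ,  0.        ,  0.        ]), 'hand_eye': array([[-1.38668567e-03, -9.45398595e-01, -3.25913444e-01,
         8.38192402e-02],
       [ 9.99998928e-01, -1.46431224e-03, -7.13519448e-06,
         1.86768328e-04],
       [-4.70493441e-04, -3.25913104e-01,  9.45399612e-01,
        -1.42048754e-01],
       [ 0.00000000e+00,  0.00000000e+00,  0.00000000e+00,
         1.00000000e+00]])}
```

View pics/scene0.png

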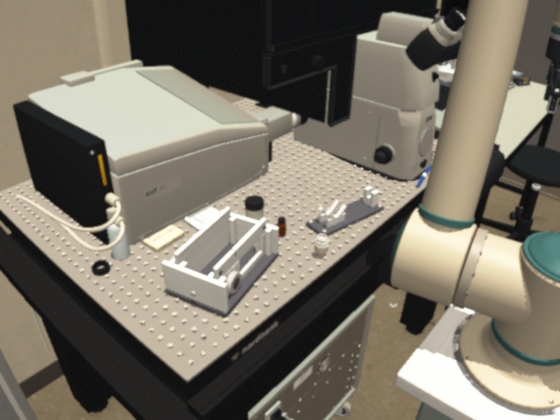

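View pics/side0.png

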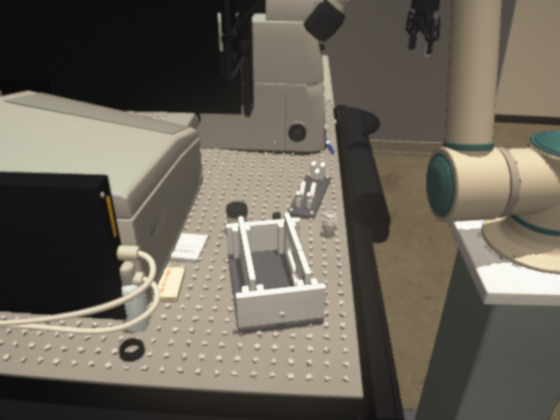

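The scene view shows the rack at about (220,260), with the hub visible at (237,280) on the near plate. The cradle is at (345,212), the canister at (254,207), the vial at (282,227) and the objective at (320,245). I'll enlarge both views to pick points.

Run:
```python
import cv2
a=cv2.imread("pics/scene0.png")[170:315,155:395];cv2.imwrite("pics/sc.png",cv2.resize(a,None,fx=3.3,fy=3.3,interpolation=cv2.INTER_CUBIC))
a=cv2.imread("pics/side0.png")[155:330,215:355];cv2.imwrite("pics/si.png",cv2.resize(a,None,fx=3.4,fy=3.4,interpolation=cv2.INTER_CUBIC))
```

```text
(no output)
```

View pics/sc.png

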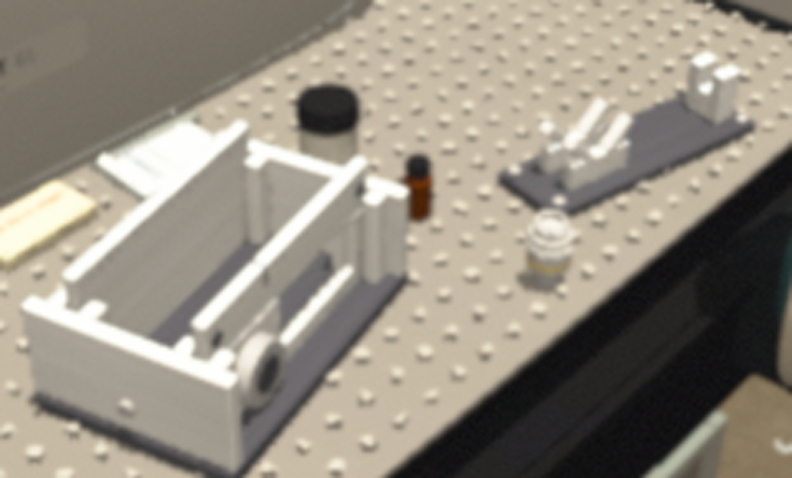

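View pics/si.png

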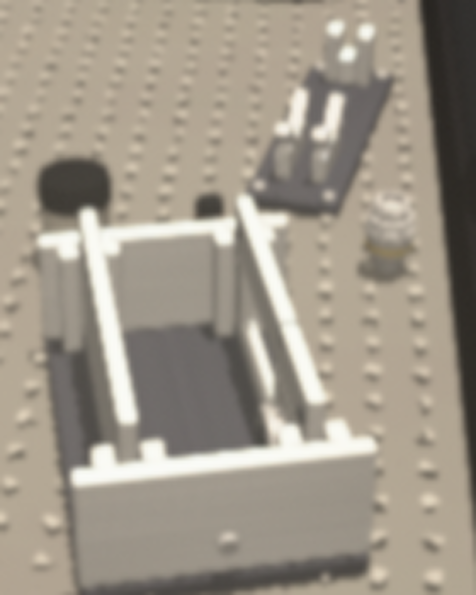

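The bracket is the plate nearer the robot. Its top edge runs from (200,325) to (365,165) in the scene crop, with the scribe near (265,268). In the side crop it runs from (315,400) to (245,200), with the scribe near (290,322). The cradle base corners are visible in both. I'll project these points.

```bash
cat > h.py <<'E'
import numpy as np,cv2
from rig import readout,vision
from scipy.spatial.transform import Rotation as R
def cam(n,st=None):
    p=vision.camera_params(n)
    if n!="wrist":
        Rw=cv2.Rodrigues(p["rvec"])[0]; return p,Rw.T,-Rw.T@p["tvec"]
    q=st["ee_rot"];Rt=R.from_quat(q,scalar_first=True).as_matrix();H=p["hand_eye"]
    return p,Rt@H[:3,:3],Rt@H[:3,3]+st["position"]
def ray(c,uv,z):
    p,Rc,o=c
    d=cv2.undistortPoints(np.array([[uv]],float),p["intrinsics"],p["dist"])[0,0]
    d=Rc@np.r_[d,1]; return (o+d*(z-o[2])/d[2])[:3]
E
python3 - <<'E'
from h import *
np.set_printoptions(precision=4,suppress=True)
S=cam("scene");D=cam("side")
f=lambda c,x,y,z:ray(c,(x/3.3+155,y/3.3+170) if c is S else (x/3.4+215,y/3.4+155),z)[:2]
for n,c,x,y,z in[("b+",S,200,325,.092),("b-",S,365,165,.092),("mark",S,265,268,.092),("b+",D,315,400,.092),("b-",D,245,200,.092),("mark",D,290,322,.092),
("p+",S,68,278,.092),("p-",S,243,127,.092),("p+",D,127,420,.092),("p-",D,87,212,.092),
("rackL",S,27,305,.072),("rackR",S,240,383,.072),("rackL",D,75,477,.072),("rackR",D,373,445,.072),
("cL",S,500,180,.01),("cB",S,570,210,.01),("cR",S,752,125,.01),("c1",D,250,192,.01),("c2",D,335,213,.01),("c3",D,393,78,.01),("c4",D,315,72,.01),
("obj",S,547,283,0),("obj",D,383,270,0),("vial",S,420,213,0),("can",S,328,165,.02)]: print(n,"S" if c is S else "D",f(c,x,y,z))
E
```

```text
b+ S [0.4512 0.2439]
b- S [0.4856 0.0851]
mark S [0.46   0.1901]
b+ D [0.4552 0.2422]
b- D [0.4926 0.0824]
mark D [0.4671 0.1867]
p+ S [0.5285 0.2641]
p- S [0.5653 0.1036]
p+ D [0.5325 0.2607]
p- D [0.5709 0.0998]
rackL S [0.5481 0.2784]
rackR S [0.4229 0.2453]
rackL D [0.553  0.2745]
rackR D [0.4297 0.246 ]
cL S [ 0.4902 -0.0516]
cB S [ 0.4362 -0.0549]
cR S [ 0.4007 -0.2235]
c1 D [ 0.4955 -0.0622]
c2 D [ 0.4435 -0.0415]
c3 D [ 0.403  -0.2242]
c4 D [ 0.4576 -0.2291]
obj S [0.4095 0.0046]
obj D [0.4152 0.0031]
vial S [0.5139 0.0008]
can S [0.5749 0.0218]
```

Estimates so far:
- **Bracket:** yaw +12.8°, balance point near (0.464, 0.189).
- **Cradle:** yaw about -12.3°, centre near (0.448, -0.138).

Next I'll move above the balance point and then turn 86° (tool z negative).

```bash
python3 -m handwheel '[[[18,-22,0],[0,0,0],-1],[[36,-44,0],[0,0,0],-1],[[36,-44,0],[0,0,0],-1],[[36,-44,0],[0,0,0],-1],[[36,-44,0],[0,0,0],-1],[[36,-44,0],[0,0,0],-1],[[36,-44,0],[0,0,0],-1],[[36,-44,0],[0,0,0],-1],[[36,-44,0],[0,0,0],-1],[[36,-44,0],[0,0,0],-1],[[36,-44,0],[0,0,0],-1],[[36,-44,0],[0,0,0],-1],[[36,-44,0],[0,0,0],-1],[[36,-44,0],[0,0,0],-1],[[12,-28,0],[0,0,0],-1],[[0,0,0],[0,0,0],-1]]'
python3 -m handwheel '[[[0,0,0],[0,0,-1],-1],[[0,0,0],[0,0,-1],-1],[[0,0,0],[0,0,-1],-1],[[0,0,0],[0,0,-1],-1],[[0,0,0],[0,0,-1],-1],[[0,0,0],[0,0,-1],-1],[[0,0,0],[0,0,-1],-1],[[0,0,0],[0,0,-1],-1],[[0,0,0],[0,0,-1],-1],[[0,0,0],[0,0,-1],-1],[[0,0,0],[0,0,-1],-1],[[0,0,0],[0,0,-1],-1],[[0,0,0],[0,0,-1],-1],[[0,0,0],[0,0,-1],-1],[[0,0,0],[0,0,-0.35],-1],[[0,0,0],[0,0,0],-1],[[0,0,0],[0,0,0],-1]]'
python3 - <<'E'
from h import *
s=readout.get_state();im=vision.get_image("wrist");print(s["clock"],s["position"],s["ee_rot"],s["contact_force"],s["qpos"])
np.savez("w1.npz",**{k:s[k] for k in("position","ee_rot")});cv2.imwrite("pics/w1.png",im)
E
```

```text
clock: 2.1
position: [0.4636, 0.1891, 0.2305]
ee_rot: [-0.0, 0.989, 0.146, -0.001]
contact_force: [-0.1, -0.7, -0.8]
width: 0.0856
gripper_force: 0.0
clock: 4.22
position: [0.4637, 0.187, 0.2313]
ee_rot: [0.0, 0.625, 0.781, -0.0]
contact_force: [-0.2, -0.7, 0.4]
width: 0.0855
gripper_force: 0.0
4.225 [0.46372102 0.18695711 0.23125308] [ 5.64874359e-05  6.24985757e-01  7.80636138e-01 -1.40424743e-04] [-0.18235974 -0.72002525  0.44318094] [ 2.44172889e-01  1.62760821e-01  1.65732452e+00 -2.68425134e-04
  1.32166214e+00  2.36693603e-02]
```

View pics/w1.png

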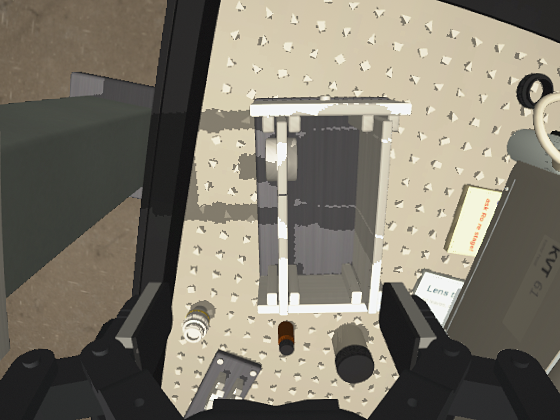

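The wrist view shows the bracket edge-on at u≈283, from (282,120) to (284,312), with the hub at (280,158) and the scribe around v≈195. I'll locate the scribe and the edge numerically.

```bash
python3 - <<'E'
from h import *
np.set_printoptions(precision=4,suppress=True)
im=cv2.imread("pics/w1.png");g=cv2.cvtColor(im,6).astype(int)
print("prof",g[182:206,279:287].min(1), g[182:206,282])
for v in(140,225,280): print(v,g[v,272:296])
print(g[112:126,282],g[296:320,284])
st=dict(np.load("w1.npz"));c=cam("wrist",st)
for u,v in[(282.3,120),(282.5,194),(284,312)]: print(u,v,ray(c,(u,v),.092))
E
python3 - <<'E'
import cv2
a=cv2.imread("pics/w1.png")
o=cv2.hconcat([cv2.resize(a[100:200,250:320],None,fx=5.6,fy=5.6,interpolation=2),cv2.resize(a[230:330,250:320],None,fx=5.6,fy=5.6,interpolation=2)])
cv2.imwrite("pics/w1c.png",o)
E
```

```text
prof [178 178 178 178 178 179 180 180 180 180 181 179  56  91 186 182 181 181
 182 182 182 183 183 183] [214 214 213 213 213 213 213 213 213 213 215 216  96  92 223 215 213 213
 213 213 213 212 213 213]
140 [160 159 161 158 141 192 212 213 213 215 213 213 213 208 177 102 119 119
 119 118 125 155 152 141]
225 [124 123 123 120 116 146 251 248 246 246 246 246 247 250 255 122  66  73
  73  74  74  70  77 124]
280 [120 120 118 118 113 101 138 253 247 246 246 245 246 246 248 245  84 113
 117 119 121 120 119 119]
[245 246 249 234 121 119 119 118 117 145 187 212 215 214] [245 246 245 246 245 245 245 245 245 245 245 245 245 245 245 245 245 246
 248 219 200 202 203 206]
282.3 120 [0.456  0.2434 0.092 ]
282.5 194 [0.4689 0.1876 0.092 ]
284 312 [0.4947 0.0813 0.092 ]
```

View pics/w1c.png

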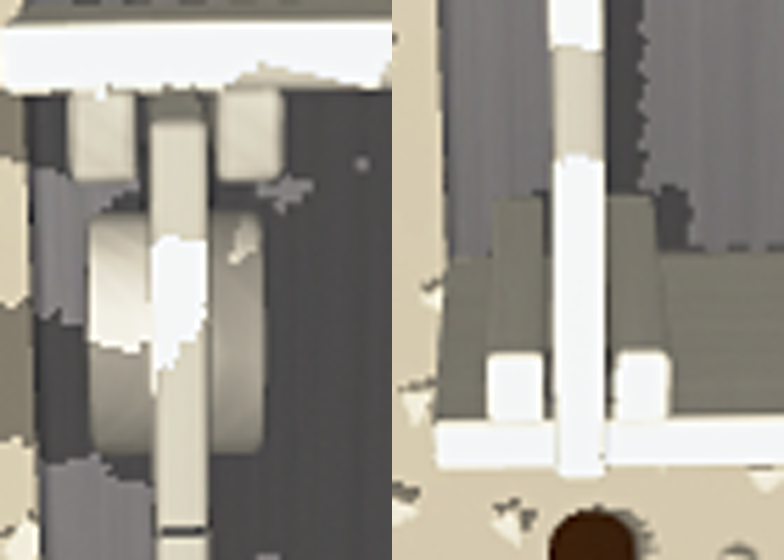

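The scribe is at (282,194.5), giving a balance point of about (0.468, 0.1875) with the plate yawed roughly 0.8° more than the tool. I'll descend part way, correct and look again.

```bash
python3 -m handwheel '[[[0,4.3,15],[0,0,-0.13],-1],[[0,0,22],[0,0,0],-1],[[0,0,22],[0,0,0],-1],[[0,0,22],[0,0,0],-1],[[0,0,20],[0,0,0],-1],[[0,0,0],[0,0,0],-1],[[0,0,0],[0,0,0],-1]]'
python3 - <<'E'
from h import *
s=readout.get_state();im=vision.get_image("wrist");print(s["clock"],s["position"],s["ee_rot"],s["contact_force"])
np.savez("w2.npz",**{k:s[k] for k in("position","ee_rot")});cv2.imwrite("pics/w2.png",im)
E
```

```text
clock: 5.15
position: [0.4684, 0.1884, 0.1304]
ee_rot: [0.0, 0.619, 0.785, 0.0]
contact_force: [0.0, 0.2, -0.4]
width: 0.0858
gripper_force: 0.0
5.15 [0.46836934 0.18837922 0.13038627] [1.38063625e-04 6.19131441e-01 7.85287354e-01 1.08810640e-04] [ 0.02653725  0.22909538 -0.41675124]
```

View pics/w2.png

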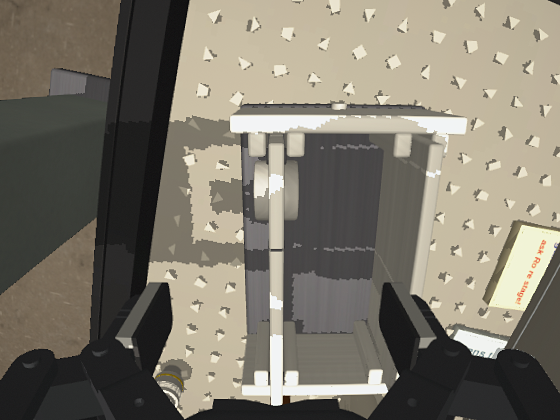

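The scribe now sits at about (276.5,249), and the fingers are symmetric about u≈276.

Run:
```python
from h import *
np.set_printoptions(precision=4,suppress=True)
g=cv2.cvtColor(cv2.imread("pics/w2.png"),6).astype(int)
print(g[242:257,276])
for v in(160,230,300,340): print(v,g[v,264:290])
st=dict(np.load("w2.npz"));c=cam("wrist",st)
T=R.from_quat(st["ee_rot"],scalar_first=True).as_matrix()
for u,v in[(276.5,160),(276.5,249.5),(276.5,340)]:
    p=ray(c,(u,v),.092);print(p,"tool",T.T@(p-st["position"])*1000)
```

```text
[206 205 206 205 205 209 202  51  69 126 213 206 205 205 205]
160 [ 85  91  75  61  96 185 192 208 205 207 207 207 206 206 207 206 206 206
 187 170  72  62  69  90  89  89]
230 [119 120 120 119 122 157 182 202 204 205 205 206 205 204 203 202 202 196
 174 150  65  70  71  72  71  71]
300 [112 111 112 111 107 121 252 246 244 244 244 244 245 240 241 242 240 179
 161  98  65  68  69  69  70  70]
340 [113 114 112 111 103  87 251 246 244 244 244 244 244 244 244 244 244 246
 235  80 106 110 113 113 114 115]
[0.4576 0.2343 0.092 ] tool [47.2017  0.2563 38.3825]
[0.4688 0.1875 0.092 ] tool [-1.0105  0.2364 38.3864]
[0.4826 0.13   0.092 ] tool [-60.0942   0.2201  38.3913]
```

That is aligned to within 1 mm. I'll descend 67 mm and close.

```bash
python3 -m handwheel '[[[-1,0.2,10],[0,0,0],-1],[[0,0,15],[0,0,0],-1],[[0,0,15],[0,0,0],-1],[[0,0,15],[0,0,0],-1],[[0,0,12],[0,0,0],-1],[[0,0,0],[0,0,0],-1],[[0,0,0],[0,0,0],-1]]'
python3 -m handwheel '[[[0,0,0],[0,0,0],0],[[0,0,0],[0,0,0],0.4],[[0,0,0],[0,0,0],0.6],[[0,0,0],[0,0,0],0.8],[[0,0,0],[0,0,0],1],[[0,0,0],[0,0,0],1],[[0,0,0],[0,0,0],1],[[0,0,0],[0,0,0],1],[[0,0,0],[0,0,0],1],[[0,0,0],[0,0,0],1]]' 80
```

```text
clock: 6.08
position: [0.4688, 0.1874, 0.0634]
ee_rot: [0.0, 0.619, 0.785, 0.0]
contact_force: [-0.9, 0.3, -0.5]
width: 0.0855
gripper_force: 0.0
clock: 7.32
position: [0.4689, 0.1874, 0.0635]
ee_rot: [0.0, 0.619, 0.785, 0.0]
contact_force: [1.3, 0.1, 5.3]
width: 0.0067
gripper_force: 79.3
```

```bash
python3 -m handwheel '[[[0,0,-2],[0,0,0],1],[[0,0,-5],[0,0,0],1],[[0,0,-8],[0,0,0],1],[[0,0,-10],[0,0,0],1],[[0,0,-10],[0,0,0],1],[[0,0,-10],[0,0,0],1],[[0,0,-10],[0,0,0],1],[[0,0,-10],[0,0,0],1],[[0,0,-10],[0,0,0],1],[[0,0,-15],[0,0,0],1],[[0,0,-15],[0,0,0],1],[[0,0,-15],[0,0,0],1],[[0,0,-12],[0,0,0],1],[[0,0,-6],[0,0,0],1],[[0,0,0],[0,0,0],1],[[0,0,0],[0,0,0],1]]'
python3 - <<'E'
from h import *
s=readout.get_state();print(s["position"],s["contact_force"],s["moment"],s["gripper_force"])
np.savez("w3.npz",**{k:s[k] for k in("position","ee_rot")})
cv2.imwrite("pics/lift.png",cv2.hconcat([cv2.resize(vision.get_image(n),(400,300)) for n in("wrist","side")]))
E
```

```text
clock: 9.32
position: [0.468, 0.1872, 0.2007]
ee_rot: [-0.0, 0.619, 0.785, -0.001]
contact_force: [0.4, 0.3, -5.0]
width: 0.0066
gripper_force: 78.7
[0.46798031 0.18722119 0.20069927] [ 0.36075461  0.30235241 -5.02529306] [ 0.05610699 -0.02688031  0.03551773] 78.73396396636963
```

View pics/lift.png

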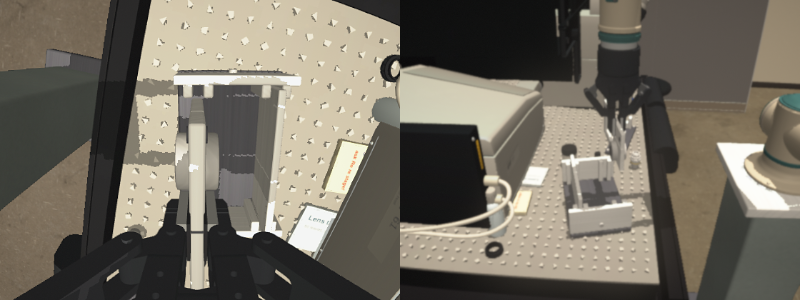

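The bracket is lifted clear and the panel remains in the rack. I'll move to a viewing spot on the robot side of the cradle and turn to about -12.3° yaw.

```bash
python3 -m handwheel '[[[-5,-3,0],[0,0,0],1],[[-11,-7,0],[0,0,0],1],[[-18,-11,0],[0,0,0],1],[[-22,-14,0],[0,0,0],1],[[-22,-14,0],[0,0,0],1],[[-22,-14,0],[0,0,0],1],[[-22,-14,0],[0,0,0],1],[[-22,-14,0],[0,0,0],1],[[-22,-14,0],[0,0,0],1],[[-22,-14,0],[0,0,0],1],[[-22,-14,0],[0,0,0],1],[[-22,-12,0],[0,0,0],1],[[-18,-8,0],[0,0,0],1],[[-11,-4,0],[0,0,0],1],[[-6,-1,0],[0,0,0],1],[[-2,0,0],[0,0,0],1],[[0,0,0],[0,0,0],1]]'
python3 -m handwheel '[[[0,0,0],[0,0,0.2],1],[[0,0,0],[0,0,0.4],1],[[0,0,0],[0,0,0.5],1],[[0,0,0],[0,0,0.5],1],[[0,0,0],[0,0,0.5],1],[[0,0,0],[0,0,0.5],1],[[0,0,0],[0,0,0.5],1],[[0,0,0],[0,0,0.5],1],[[0,0,0],[0,0,0.4],1],[[0,0,0],[0,0,0.3],1],[[0,0,0],[0,0,0],1],[[0,0,0],[0,0,0],1],[[0,0,0],[0,0,0],1]]'
python3 - <<'E'
from h import *
s=readout.get_state();im=vision.get_image("wrist");print(s["clock"],s["position"],s["ee_rot"],s["contact_force"])
np.savez("w4.npz",**{k:s[k] for k in("position","ee_rot")});cv2.imwrite("pics/w4.png",im)
cv2.imwrite("pics/w4b.png",cv2.resize(im[60:420,150:560],None,fx=1.65,fy=1.65,interpolation=2))
E
```

```text
clock: 11.55
position: [0.3776, -0.1108, 0.2012]
ee_rot: [-0.0, 0.619, 0.785, 0.0]
contact_force: [-0.4, 0.8, -4.3]
width: 0.0064
gripper_force: 78.6
clock: 13.18
position: [0.3775, -0.1111, 0.2013]
ee_rot: [0.0, 0.779, 0.627, -0.0]
contact_force: [-0.4, -0.3, -5.0]
width: 0.0068
gripper_force: 78.6
13.175 [ 0.3775041  -0.11106084  0.20127464] [ 7.88612214e-06  7.78819050e-01  6.27248664e-01 -2.82052145e-05] [-0.42896861 -0.33377472 -4.96429707]
```

View pics/w4b.png

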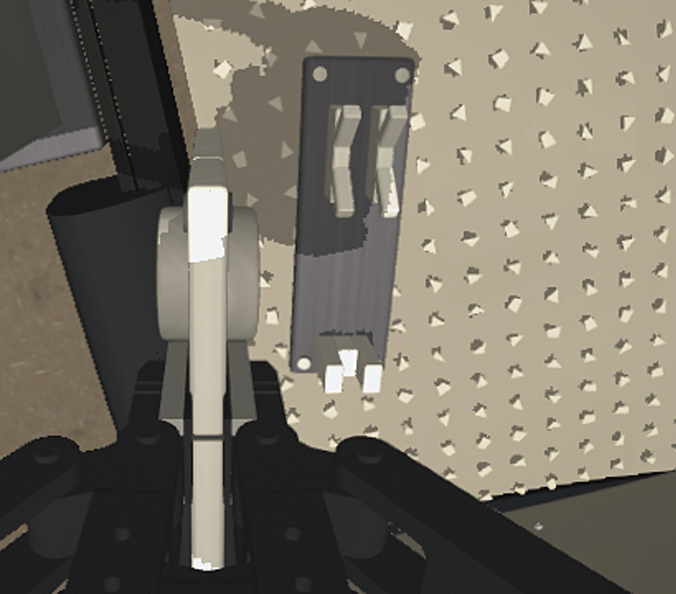

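The cradle is clear. In the crop its base corners are (303,58), (414,58) and (291,370). The saddle tip ends are near (351,110), (393,110), (345,214) and (387,214), and the fork tops near (334,380) and (373,380).

Run:
```python
from h import *
np.set_printoptions(precision=4,suppress=True)
st=dict(np.load("w4.npz"));c=cam("wrist",st)
T=R.from_quat(st["ee_rot"],scalar_first=True).as_matrix()
f=lambda x,y,z:ray(c,(x/1.65+150,y/1.65+60),z)[:2]
P={k:f(*v) for k,v in dict(TL=(303,58,.01),TR=(414,58,.01),BL=(291,370,.01),sTL=(322-3,75,.01),sTR=(402,75,.01),sBL=(304,364,.01),s1=(351,108,.048),s2=(394,108,.048),s3=(345,215,.048),s4=(387,215,.048),f1=(334,380,.048),f2=(373,380,.048)).items()}
for k,v in P.items(): print(k,v)
print("centre TR-BL",(P["TR"]+P["BL"])/2,"centre screws",(P["sTR"]+P["sBL"])/2)
d=P["TL"]-P["BL"];print("len",np.linalg.norm(d),"yaw",np.degrees(np.arctan2(-d[0],d[1])))
sd=(P["s1"]+P["s2"]+P["s3"]+P["s4"])/4;fk=(P["f1"]+P["f2"])/2
d=sd-fk;y=d/np.linalg.norm(d);print("sad",sd,"fork",fk,"dist",np.linalg.norm(d),"yaw",np.degrees(np.arctan2(-d[0],d[1])),"centre",sd-.045*y)
print("tool x",T[:,0],"y",T[:,1],"yaw",np.degrees(np.arctan2(-T[0,0],T[1,0])))
# held plate in tool frame (mark & edge at top z = TCP+29mm)
zt=st["position"][2]+.0286
for x,y_ in((208,190),(207,437),(208,560)):
    p=ray(c,(x/1.65+150,y_/1.65+60),zt);print("plate tool mm",T.T@(p-st["position"])*1000)
```

```text
TL [ 0.4423 -0.0503]
TR [ 0.5003 -0.062 ]
BL [ 0.4042 -0.2319]
sTL [ 0.449  -0.0606]
sTR [ 0.4927 -0.0696]
sBL [ 0.4127 -0.2295]
s1 [ 0.4554 -0.0753]
s2 [ 0.4758 -0.0795]
s3 [ 0.4447 -0.1273]
s4 [ 0.4656 -0.1318]
f1 [ 0.4255 -0.2204]
f2 [ 0.4469 -0.2254]
centre TR-BL [ 0.4522 -0.147 ] centre screws [ 0.4527 -0.1495]
len 0.18555079837837732 yaw -11.841945165066099
sad [ 0.4604 -0.1035] fork [ 0.4362 -0.2229] dist 0.12180536179072957 yaw -11.460387357628957 centre [ 0.4514 -0.1476]
tool x [ 0.2131  0.977  -0.0001] y [ 0.977  -0.2131 -0.    ] yaw -12.30515109707831
plate tool mm [ 55.9343   0.0698 -28.603 ]
plate tool mm [  0.1031  -0.1931 -28.6   ]
plate tool mm [-36.6755   0.0039 -28.598 ]
```

Saddle and fork agree on a cradle centre of (0.4518, -0.1475) with yaw -11.6°. I'll move across and then partway down.

```bash
python3 -m handwheel '[[[0.2,3,0],[0,0,0],1],[[0.8,7,0],[0,0,-0.06],1],[[1,10,0],[0,0,-0.06],1],[[1,10,0],[0,0,0],1],[[1,10,0],[0,0,0],1],[[1,10,0],[0,0,0],1],[[1,10,0],[0,0,0],1],[[1,10,0],[0,0,0],1],[[1,7,0],[0,0,0],1],[[0.2,3,0],[0,0,0],1],[[0,0,0],[0,0,0],1],[[0,0,4],[0,0,0],1],[[0,0,8],[0,0,0],1],[[0,0,10],[0,0,0],1],[[0,0,10],[0,0,0],1],[[0,0,10],[0,0,0],1],[[0,0,8],[0,0,0],1],[[0,0,4],[0,0,0],1],[[0,0,0],[0,0,0],1],[[0,0,0],[0,0,0],1]]'
python3 - <<'E'
from h import *
np.set_printoptions(precision=4,suppress=True)
s=readout.get_state();print(s["clock"],s["position"],s["ee_rot"],s["contact_force"])
T=R.from_quat(s["ee_rot"],scalar_first=True).as_matrix();print(np.degrees(np.arctan2(-T[0,0],T[1,0])))
t=np.array([.4574,-.1201,.1244]);print("rem tool mm",T.T@(t-s["position"])*1000)
# overlay predictions in fixed views: bracket in tool frame, cradle
psi=np.radians(-11.6);ex=np.array([np.cos(psi),np.sin(psi),0]);ey=np.array([-np.sin(psi),np.cos(psi),0]);ez=np.array([0,0,1.])
C=np.array([.4518,-.1475,0]);B=s["position"]-ez*.0514-T[:,0]*.028
out=[]
for n,w in(("scene",(285,165,130,110)),("side",(270,90,120,140))):
    im=vision.get_image(n);p=vision.camera_params(n);x,y,W,H=w;k=400/W if n=="scene" else 400/W
    pr=lambda a:(cv2.projectPoints(np.array(a),p["rvec"],p["tvec"],p["intrinsics"],p["dist"])[0][:,0]+.5-[x,y])*k
    im=cv2.resize(im[y:y+H,x:x+W],None,fx=k,fy=k,interpolation=2)
    base=[C+a*ex*.03+b*ey*.095+ez*.01 for a,b in((1,1),(1,-1),(-1,-1),(-1,1))]
    pl=[B+T[:,0]*b*.085+ez*h for b,h in((1,0),(1,.08),(-1,.08),(-1,0))]
    for a,c in((base,(0,0,255)),(pl,(0,200,0))): cv2.polylines(im,[pr(a).astype(int)],True,c,1)
    for q in pr([C+.045*ey+.048*ez,C-.076*ey+.048*ez]): cv2.circle(im,tuple(q.astype(int)),3,(255,0,0),-1)
    out.append(im)
h=max(o.shape[0] for o in out)
cv2.imwrite("pics/ov.png",cv2.hconcat([cv2.copyMakeBorder(o,0,h-o.shape[0],0,0,0) for o in out]))
E
```

```text
clock: 15.72
position: [0.4578, -0.1195, 0.1476]
ee_rot: [0.0, 0.775, 0.632, 0.0]
contact_force: [0.3, 0.8, -5.0]
width: 0.0065
gripper_force: 78.6
15.725 [ 0.4578 -0.1195  0.1476] [0.0004 0.7749 0.6321 0.0001] [ 0.3148  0.8412 -4.9662]
-11.593947359883176
rem tool mm [-0.6901 -0.2982 23.1984]
```

View pics/ov.png

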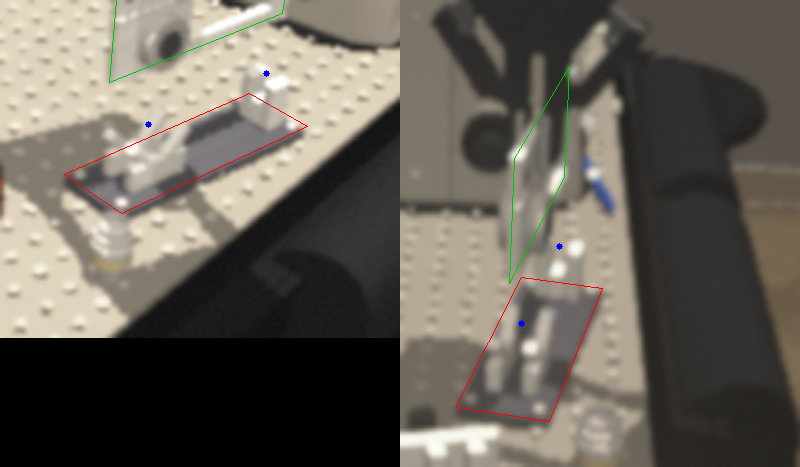

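The cradle overlay matches in both fixed views to within the calibration, and the plate's bottom edge runs parallel to its predicted level outline. I'll make the last descent and check the lateral centring numerically with the wrist camera.

```bash
python3 -m handwheel '[[[-0.7,-0.3,3],[0,0,0],1],[[0,0,5],[0,0,0],1],[[0,0,6],[0,0,0],1],[[0,0,5],[0,0,0],1],[[0,0,3],[0,0,0],1],[[0,0,1],[0,0,0],1],[[0,0,0],[0,0,0],1],[[0,0,0],[0,0,0],1],[[0,0,0],[0,0,0],1],[[0,0,0],[0,0,0],1]]'
python3 - <<'E'
from h import *
np.set_printoptions(precision=4,suppress=True,linewidth=200)
s=readout.get_state();g=cv2.cvtColor(vision.get_image("wrist"),6);print(s["position"],s["contact_force"],s["moment"])
p,Rc,o=cam("wrist",s);T=R.from_quat(s["ee_rot"],scalar_first=True).as_matrix()
print("rem",T.T@(np.array([.4574,-.1201,.1244])-s["position"])*1000)
psi=np.radians(-11.6);ex=np.array([np.cos(psi),np.sin(psi),0]);ey=np.array([-np.sin(psi),np.cos(psi),0]);ez=np.array([0,0,1.]);C=np.array([.4518,-.1475,0])
rv=cv2.Rodrigues(Rc.T)[0];tv=-Rc.T@o
S=lambda pts:np.array([int(g[int(round(v)),int(round(u))]) if 0<=u<560 and 0<=v<420 else -1 for u,v in cv2.projectPoints(np.array(pts),rv,tv,p["intrinsics"],p["dist"])[0][:,0]])
a=np.arange(-40,41,2)
for y in(.09,.08,.0): print(y,S([C+ex*x/1000+ey*y+ez*.01 for x in a]))
b=np.arange(80,110,2)
for x in(-.02,.02): print("end",x,S([C+ex*x+ey*y/1000+ez*.01 for y in b]))
zt=s["position"][2]+.0286;Bt=s["position"]*[1,1,0]+zt*ez
print("plate",S([Bt+T[:,0]*.02+T[:,1]*x/1000 for x in np.arange(-8,9,1)]),"mark",S([Bt+T[:,0]*x/1000 for x in np.arange(-5,5.5,.5)]))
E
```

```text
clock: 17.08
position: [0.4571, -0.12, 0.1244]
ee_rot: [0.0, 0.775, 0.632, 0.0]
contact_force: [0.4, 0.2, -4.0]
width: 0.0066
gripper_force: 78.6
[ 0.4571 -0.12    0.1244] [ 0.426   0.2419 -3.9856] [-0.0277 -0.0502  0.0613]
rem [-0.0525  0.2835  0.0019]
0.09 [209 209 209 209 210 209 217 130 156 151 123 148 152 154 156 151 151 151 154 155 150 147 147 154 126  84  86  87  86  86  87  87  85  86  87  77 125 132 132 132 132]
0.08 [209 209 209 209 209 209 120 140 153 152 152 150 150 154 153 150 151 150 153 155 149 148  82  89  88  84  86  87  86  85  88  88  86  85  88  73 135 132 132 132 133]
0.0 [210 209 209 210 210 238 110 144 127 176 180 180 180 180 180 178 204 228 228 228 228 227 227 217 152 190 185 181 181 183 185 181  86  84  83  81 131 131 131 131 132]
end -0.02 [152 243 247 247 248 123 147  97 215 245 231 128 211 209 209]
end 0.02 [ 88  87  99 148  84  87  81  71 204 208 210 128 132 131 130]
plate [109 109 108 109  80 216 227 228 228 227 225 201  74 109 109 108 109] mark [226 227 227 227 227 227 227 231 196 110  75  73 178 228 229 226 226 227 226 227 227]
```

The base edges read about -29 and +31 mm, so the cradle axis is about 1 mm farther in +x. The +y end (95 mm) and the scribe alignment are correct. I'll nudge 1.2 mm, settle and hand in.

```bash
python3 -m handwheel '[[[0,0.6,0],[0,0,0],1],[[0,0.6,0],[0,0,0],1],[[0,0,0],[0,0,0],1],[[0,0,0],[0,0,0],1],[[0,0,0],[0,0,0],1],[[0,0,0],[0,0,0],1],[[0,0,0],[0,0,0],1],[[0,0,0],[0,0,0],1],[[0,0,0],[0,0,0],1],[[0,0,0],[0,0,0],1]]' && python3 -c "
from rig import readout,manip
print(abs(readout.get_state()['qd']).max(),manip.sign_off())"
```

```text
clock: 18.38
position: [0.4582, -0.1202, 0.1243]
ee_rot: [0.0, 0.775, 0.632, -0.0]
contact_force: [-0.1, 0.7, -4.9]
width: 0.0067
gripper_force: 78.6
the job is handed in; nothing more can be done
0.0023265532116449683 None
```

I handed the job in at 18.4 s with the bracket held still and level over the cradle by the gripper alone, centred to about 1 mm by my measurements, hub above the saddle and underside about 25 mm above the cradle top; sign-off returned no verdict.

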